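# Present the requested sample tube to the code reader

### The job

Look which colour tag lies in the black frame of the request board, draw the tube with that cap colour out of the rack, tip it over and hold it in the air with its coded base facing the reader's slanted window squarely, centred on it and about 40 mm away. Do not touch the reader, leave the other tubes in the rack and everything else where it is. Finish while still holding the tube there, steady in the gripper: do not put it down or let go.

Things in the scene. Friction and masses are not known exactly. Their poses are not given: they have to be found in the camera images.
- tube_red: Sealed tube with a red cap, 112 mm long, about 22 g. Pale round body 16 mm across; round cap 21 mm across, 86 to 112 mm above the base. Origin at the centre of the flat base, which bears a black square code; z runs from base to cap. Its turn about z does not matter. At the start it stands upright in any one of the four rack holes.
- tube_yellow: Sealed tube with a yellow cap, 112 mm long, about 22 g. Pale round body 16 mm across; round cap 21 mm across, 86 to 112 mm above the base. Origin at the centre of the flat base, which bears a black square code; z runs from base to cap. Its turn about z does not matter. At the start it stands upright in any one of the four rack holes.
- tube_green: Sealed tube with a green cap, 112 mm long, about 22 g. Pale round body 16 mm across; round cap 21 mm across, 86 to 112 mm above the base. Origin at the centre of the flat base, which bears a black square code; z runs from base to cap. Its turn about z does not matter. At the start it stands upright in any one of the four rack holes.
- tube_blue: Sealed tube with a blue cap, 112 mm long, about 22 g. Pale round body 16 mm across; round cap 21 mm across, 86 to 112 mm above the base. Origin at the centre of the flat base, which bears a black square code; z runs from base to cap. Its turn about z does not matter. At the start it stands upright in any one of the four rack holes.
- tube_red_cap (a point): Centre of the flat top of the red cap, 112 mm from the base along the tube.
- tube_yellow_cap (a point): Centre of the flat top of the yellow cap, 112 mm from the base along the tube.
- tube_green_cap (a point): Centre of the flat top of the green cap, 112 mm from the base along the tube.
- tube_blue_cap (a point): Centre of the flat top of the blue cap, 112 mm from the base along the tube.
- tag_red: Plain red square tag, 36 by 36 by 5 mm, fixed on the request board, in the framed place or parked. Origin at the centre of its underside.
- tag_yellow: Plain yellow square tag, 36 by 36 by 5 mm, fixed on the request board, in the framed place or parked. Origin at the centre of its underside.
- tag_green: Plain green square tag, 36 by 36 by 5 mm, fixed on the request board, in the framed place or parked. Origin at the centre of its underside.
- tag_blue: Plain blue square tag, 36 by 36 by 5 mm, fixed on the request board, in the framed place or parked. Origin at the centre of its underside.
- rack: Black tube rack, fixed, 56 by 225 by 62 mm high, with one row of four holes along its own y axis at y = +82.5, +27.5, -27.5 and -82.5 mm. Holes 18.5 mm wide and 54 mm deep, their floor 8 mm above the bench: a seated tube's cap spans 94 to 120 mm above the bench. Origin at the centre of its underside, z up.
- reader: Fixed code reader: grey foot 120 by 100 by 22 mm, short black column and a white slanted head, at most about 145 mm tall. Origin on the bench straight below the middle of its window; its -x axis is the side that the window leans towards, roughly towards the rack and the middle of the bench (the robot's left, +y), z up.
- window: The reader's window: dark red 40 mm square with a black border on the slanted upper face (85 by 72 mm) of the white head. Origin at the centre of the window, 115 mm above the bench; z points straight out of the window, always 40 degrees from vertical (up and towards the reader's -x side); y is level.
- board: White request board, fixed flat on the bench, 70 by 270 by 8 mm. One place near its +y end has a thick black frame and holds the tag of the requested colour; the other three tags are parked in a row on the rest of it. Origin at the centre of its underside.
- request (a point): Centre of the black-framed place on the request board. The tag lying here (within 5 mm; the others are 95 mm or more away) shows the cap colour wanted.
- jar: Loose white jar with orange lid, 54 mm across, 70 mm high, a bystander. Origin at the centre of its base.
- pen_cup: Loose grey pen cup, 80 mm across, 150 mm high with its pens, a bystander. Origin at the centre of its base.
- gel_bottle: Loose bottle with blue cap, 60 mm across, 160 mm high, a bystander. Origin at the centre of its base.
Not all that is in view belongs to the job. Leave any pink look-alike of the rack alone.

How it is judged:
By the outcome, as a careful person would: the job done as asked, in the order asked, and still so for the second after the job is handed in, while the arm keeps its last pose, push and grip.
It also fails if it takes over 38 s, if anything falls off the work surface, if the arm or the gripper's body presses on something with over 40 N, if the wrist force passes 120 N, or if a joint passes its speed limit or range.

### The arm

A 6-joint arm with a two-finger parallel gripper is mounted at the origin on the work surface. World frame = base frame: x ahead of the robot, y to its left, z up, the work surface at z = 0. Lengths are in m, angles in rad, forces in N, time in s.
With the tool pointing down it reaches from about 0.35 to 0.775 m from the base axis. Payload 7.3 kg.
Tool frame: the origin (TCP) lies at the centre of the arm's flange, where the gripper is bolted on; the fingertips stand 178 mm ahead of it and the grasp point (between the pads) lies 159 mm ahead of it (tip_extent is the distance from the TCP to the fingertips, in m); z points along the fingers, y is the line along which they close (so a half turn about z gives the same grasp; the last joint's range is limited). The gripper opens to 92 mm and grips with 3 to 60 N. Pads are 19 mm wide; open, the fingers measure 130 mm over their backs; the gripper's body (75 mm by 190 mm) begins 47 mm behind the grasp point.
Start: joints at [-1.299, 0.342, 1.524, -0, 1.275, -0.146], TCP at [0.213, -0.48, 0.405] pointing down, gripper open.
Joint ranges: [-2.53, 2.53], [-0.77, 2.02], [0.04, 2.7], [-1, 4.14], [0.28, 2.66], [-3.11, 3.11]. Speed limits (rad/s): [2.57, 2.57, 3.14, 3.14, 3.14, 3.14].

### API

Orientations are given as [roll, pitch, yaw] about the fixed x, y, z axes, in that order (R = Rz(yaw) Ry(pitch) Rx(roll)).
In Python, from cell import * gives the robot as it stands.
- The arm moves only by the tool arm_command, never from a script. Its arguments are lists of equal length, an entry for each row: "xyz": the shift along the world's x, y, z in mm, a list of three; "spin": the turn about the world's z in degrees. In form: {"xyz": [[tx, ty, tz], ...], "spin": [spin, ...]}. A call has 1 to 20 rows; each row shifts and turns the commanded pose from where the row before left it; what a row does not reach is not made up. A row lasts 1/10 s, in which the tool goes at most 50 mm and 8.59 degrees, less where a joint would pass 70% of its speed; a pose out of reach is approached as far as the arm can. A call with a gripper value outside its range is refused whole. "jaw" is the opening, from -1 (shut) to 1 (fully open), set as the call begins (left out, the last holds). The fingers move at their own pace and stop on an object; "squeeze" is the grip in N (left out, the last holds). Time passes only in rows, so rows that do not move let the fingers close. It gives the time, the measured TCP pose, the force, the opening and the grip force at its end, in the units of the state.
- observe(): the state, without advancing time (a new reading comes with each control period).
- read_camera(name): name is "side" or "top"; returns a dict with "img" (400x640x3 uint8, red, green, blue), "depth" (400x640 float32, m along the optical axis (not along the pixel's ray), 0 where there is no reading), "fx", "fy", "cx", "cy" (pixels), "dist_coeffs" ([k1, k2, p1, p2, k3] as OpenCV has them; the pictures are not rectified), "world_from_camera" (4x4, takes a point from camera to world coordinates). Camera axes: x right, y up, looking along -z (the intrinsics and any distortion apply to the point x, -y, -z); pixel columns grow to the right and rows downward; lengths in m; the calibration is good to about 2 mm. A picture is of the moment at which its call begins.
- hand_in(): hands the job in; it is judged then, once.
The state is a dict: "time": time; "qpos": joint angles; "qvel": joint speeds; "joint_efforts": joint torques, N m; "tool_pos": TCP position; "tool_rot": TCP orientation; "contact_force": force on the tool from outside, world axes, zero at the start; "torque": the same for the moment, N m; "opening": finger opening in m; "grip_force": force on a finger pad.
Only numpy, scipy, OpenCV 4.12 (cv2) and the standard library are available. Lean on these libraries where they do the work, as an engineer would, in place of code of your own. Each camera call takes 0.05 s, during which the arm holds its last target. There are 200 camera calls.

## Working session

There is one attempt and no reset: what is moved stays moved. The work goes in short steps, Python scripts to look and compute and a tool call to move; the robot and the scene stay as the last step left them, time stands still between calls to the robot, and variables do not carry over. Pictures are saved under pics/ and viewed, at most 10 in all, crops included, and the job is handed in when it is done.

Besides the shell and the picture viewer there is one more tool, called as a command line: name --pt "numbers of a row" for each row, then --argument value for the rest. arm_command: Moves the arm, as the interface text tells. Its arguments: {"type":"object","properties":{"xyz":{"type":"array","items":{"type":"array","items":{"type":"number"}}},"spin":{"type":"array","items":{"type":"number"}},"jaw":{"type":"number"},"squeeze":{"type":"number"}},"required":["xyz","spin"]}

```bash
mkdir -p pics
cat > h.py <<'E'
from cell import *
import numpy as np, cv2
def K(c): return np.array([[c["fx"],0,c["cx"]],[0,c["fy"],c["cy"]],[0,0,1.]])
def ray(c,uv):
    p=cv2.undistortPoints(np.array(uv,float).reshape(-1,1,2),K(c),np.array(c["dist_coeffs"],float)).reshape(-1,2)
    d=np.c_[p[:,0],-p[:,1],-np.ones(len(p))]; T=np.array(c["world_from_camera"])
    return T[:3,3],d@T[:3,:3].T
def dep(c,uv,r=1):
    o,d=ray(c,uv); out=[]
    for (u,v),k in zip(uv,d):
        w=c["depth"][int(v)-r:int(v)+r+1,int(u)-r:int(u)+r+1]; w=w[w>0]
        out.append(o+k*np.median(w) if len(w) else o*np.nan)
    return np.array(out)
def plane(c,uv,z):
    o,d=ray(c,uv); return o+d*((z-o[2])/d[:,2])[:,None]
def tri(c1,a,c2,b):
    o1,d1=ray(c1,[a]);o2,d2=ray(c2,[b]);d1,d2=d1[0],d2[0]
    s=np.linalg.lstsq(np.c_[d1,-d2],o2-o1,rcond=None)[0]
    p,q=o1+s[0]*d1,o2+s[1]*d2; return (p+q)/2,np.linalg.norm(p-q)
def save(c,n,box=None,k=1):
    i=c["img"][:,:,::-1]
    if box: i=i[box[1]:box[3],box[0]:box[2]]
    cv2.imwrite("pics/"+n,cv2.resize(i,None,fx=k,fy=k,interpolation=cv2.INTER_CUBIC))
E
python3 - <<'E'
from h import *
import pickle
c={n:read_camera(n) for n in("top","side")}
pickle.dump(c,open("c0.pkl","wb"))
for n in c: save(c[n],n+"0.png",k=1.25); print(n,np.round(c[n]["world_from_camera"],3).tolist(),c[n]["fx"],c[n]["dist_coeffs"])
E
```

```text
top [[0.015, 0.998, -0.058, 0.434], [-1.0, 0.015, -0.003, -0.012], [-0.002, 0.058, 0.998, 1.486], [0.0, 0.0, 0.0, 1.0]] 427.1924266309685 [-0.01168572  0.          0.          0.          0.        ]
side [[-0.961, 0.142, -0.239, 0.222], [-0.278, -0.469, 0.838, 1.084], [0.007, 0.872, 0.49, 0.745], [0.0, 0.0, 0.0, 1.0]] 462.2416554652532 [0.00313452 0.         0.         0.         0.        ]
```

View pics/top0.png

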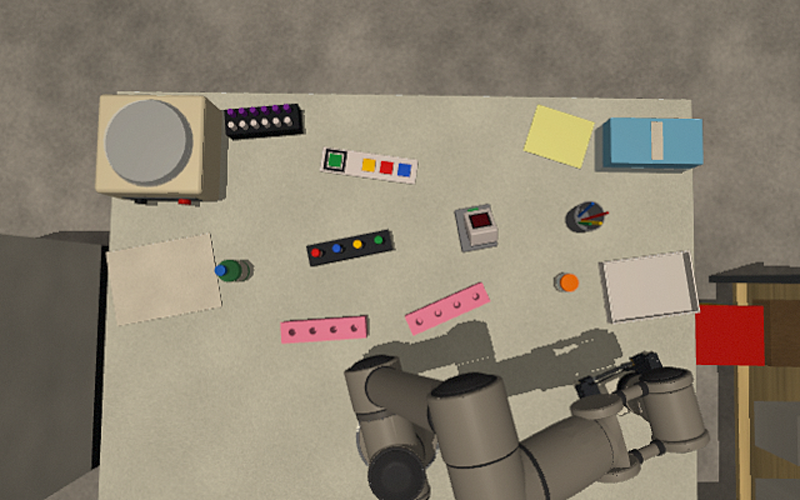

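View pics/side0.png

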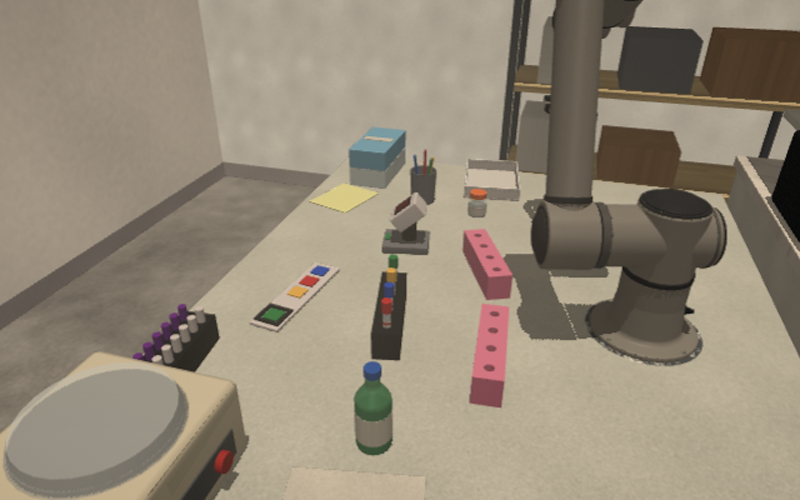

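The top view shows the framed place at (335,160) with a green tag; yellow, red and blue are parked at (369,165), (386,168) and (404,170). The black rack holds red, blue, yellow and green caps, with green at (378,240), nearest the reader at (480,222). The pink strips and the purple/white vial rack are decoys. I'll confirm with enlarged crops.

Run:
```python
from h import *
import pickle
c=pickle.load(open("c0.pkl","rb"))
save(c["top"],"topc.png",(235,110,415,220),4.4); save(c["side"],"sidec.png",(190,145,350,295),4)
```

```text
(no output)
```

View pics/topc.png

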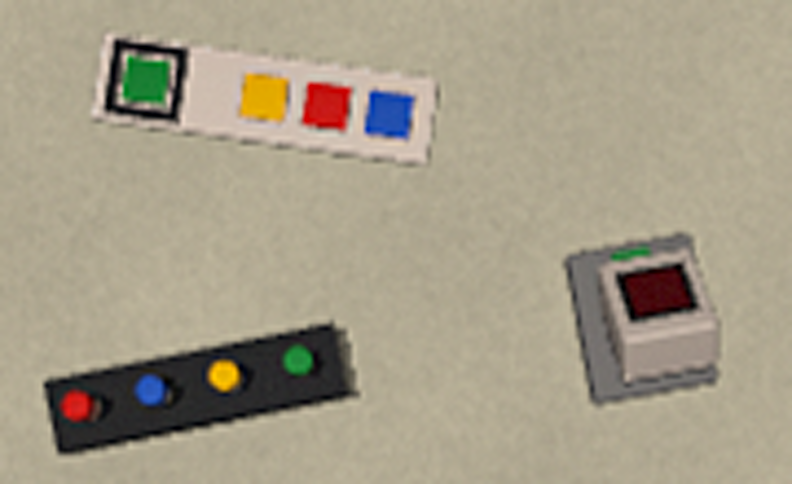

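View pics/sidec.png

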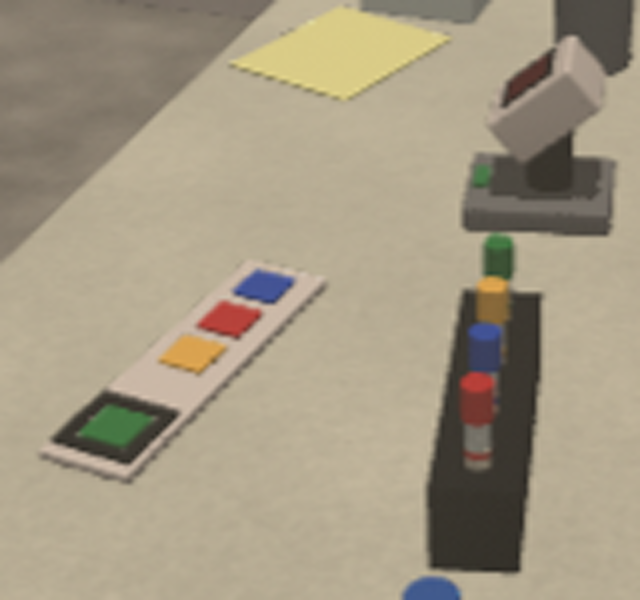

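The framed tag at crop (147,80) is green. The matching tube is the green cap at top-crop (299,360) and side-crop (499,242), in the rack's last hole. The window is at top-crop (657,292), side-crop (527,78). Next I'll measure all of these.

Run:
```python
from h import *
import pickle
np.set_printoptions(precision=4,suppress=True)
C=pickle.load(open("c0.pkl","rb"));T,S=C["top"],C["side"]
t=lambda x,y:(235+x/4.4,110+y/4.4); s=lambda x,y:(190+x/4,145+y/4)
for n,a,b in [("green",(299,360),(499,242)),("yellow",(224,375),(492,285)),("blue",(151,390),(485,332)),("red",(77,405),(477,382)),("win",(657,292),(527,78))]:
    print(n,*tri(T,t(*a),S,s(*b)),"depth",dep(T,[t(*a)])[0],dep(S,[s(*b)])[0])
# rack corners on top plane, top view
cs=[t(45,382),t(333,324),t(356,396),t(62,453)]
print("rack z",dep(T,[t(260,395)]),plane(T,cs,.062))
for c,q,n in((T,[t(*p) for p in((619,273),(683,262),(697,309),(633,320))],"T"),(S,[s(*p) for p in((503,92),(505,112),(553,52),(549,74))],"S")):
    q=np.array(q,np.float32)
    h=cv2.convexHull(q).astype(np.int32); m=np.zeros((400,640),np.uint8); cv2.fillConvexPoly(m,h,1)
    v,u=np.nonzero(m); P=dep(c,np.c_[u,v],0); P=P[np.isfinite(P[:,0])]
    ce=np.median(P,0); P=P[np.linalg.norm(P-ce,axis=1)<.03]; ce=P.mean(0)
    nn=np.linalg.svd(P-ce)[2][2]; nn*=np.sign(nn[2]); r=(P-ce)@nn
    print(n,len(P),ce,nn,"tilt",np.degrees(np.arccos(nn[2])),"az",np.degrees(np.arctan2(nn[1],nn[0])),"res",r.std())
```

```text
green [0.5321 0.0552 0.1166] 8.178168059939028e-05 depth [0.5318 0.055  0.1199] [0.5308 0.0594 0.1192]
yellow [0.5203 0.1097 0.1169] 0.00018102148830039652 depth [0.52   0.1094 0.1205] [0.5186 0.1154 0.1206]
blue [0.5086 0.1629 0.1161] 0.00022677344914734526 depth [0.5083 0.1624 0.1197] [0.5066 0.1697 0.1208]
red [0.4969 0.2166 0.1165] 0.00039931218347945323 depth [0.4966 0.2163 0.1183] [0.4957 0.2211 0.1196]
win [ 0.5869 -0.2063  0.1128] 0.0012761782424463247 depth [ 0.5857 -0.2058  0.1174] [ 0.5861 -0.2012  0.1152]
rack z [[0.5091 0.0872 0.0585]] [[0.5163 0.2504 0.062 ]
 [0.5638 0.0324 0.062 ]
 [0.5092 0.0141 0.062 ]
 [0.4626 0.2361 0.062 ]]
T 174 [ 0.5876 -0.2053  0.1147] [0.6478 0.1349 0.7498] tilt 41.4277478010044 az 11.76483407385871 res 0.0020432917502716365
S 73 [ 0.584  -0.1882  0.1174] [0.6266 0.156  0.7636] tilt 40.22162809382307 az 13.982332916652304 res 0.0009977558546010437
```

Run:
```python
from h import *
from scipy.spatial.transform import Rotation as R
s=observe(); r=R.from_euler("xyz",s["tool_rot"]).as_matrix()
print(s["time"],s["tool_pos"],s["tool_rot"],"closing az",np.degrees(np.arctan2(r[1,1],r[0,1])),s["opening"])
```

```text
0.1 [ 0.21300162 -0.4797094   0.40410007] [-3.14017386e+00 -2.06430308e-04  4.17810558e-01] closing az -66.06120161858378 0.09163752965016296
```

arm_command --pt "10 17 0" --pt "20 33 0" --pt "20 33 0" --pt "20 33 0" --pt "20 33 0" --pt "20 34 0" --pt "20 34 0" --pt "20 34 0" --pt "20 34 0" --pt "20 34 0" --pt "20 34 0" --pt "20 34 0" --pt "20 34 0" --pt "20 33 0" --pt "20 33 0" --pt "15 25 0" --pt "10 16 0" --pt "4 7 0" --pt "0 0 0" --pt "0 0 0" --spin '[0,-1,-1,-1,-1,-1,-1,-1,-1,-1,-1,-1,-0.7,0,0,0,0,0,0,0]' --jaw -0.2 --squeeze 5

```text
time: 2.1
tool_pos: [0.5317, 0.0546, 0.4045]
tool_rot: [3.141, 0.001, 0.213]
contact_force: [-0.1, -0.4, -0.2]
opening: 0.0371
grip_force: 0.0
```

arm_command --pt "0 0 -12" --pt "0 0 -20" --pt "0 0 -25" --pt "0 0 -25" --pt "0 0 -20" --pt "0 0 -15" --pt "0 0 -12" --pt "0 0 -9" --pt "0 0 0" --pt "0 0 0" --spin '[0,0,0,0,0,0,0,0,0,0]'

```text
time: 3.1
tool_pos: [0.5321, 0.055, 0.267]
tool_rot: [3.141, -0.0, 0.213]
contact_force: [0.0, 0.5, -0.1]
opening: 0.0368
grip_force: 0.0
```

arm_command --pt "0 0 0" --pt "0 0 0" --pt "0 0 0" --pt "0 0 0" --pt "0 0 0" --spin '[0,0,0,0,0]' --jaw -1 --squeeze 8

```text
time: 3.6
tool_pos: [0.5321, 0.0554, 0.2672]
tool_rot: [-3.142, -0.001, 0.214]
contact_force: [-0.4, 2.8, 3.6]
opening: 0.021
grip_force: 8.0
```

arm_command --pt "0 0 8" --pt "0 0 12" --pt "0 0 15" --pt "0 0 15" --pt "0 0 15" --pt "0 0 10" --pt "0 0 0" --pt "-9 -4 0" --pt "-14 -6 0" --pt "-15 -6 0" --pt "-12 -5 0" --pt "-6 -2 0" --pt "0 0 0" --pt "0 0 -10" --pt "0 0 -16" --pt "0 0 -16" --pt "0 0 -10" --pt "0 0 -6" --pt "0 0 0" --pt "0 0 0" --spin '[0,0,0,0,0,0,0,0,0,0,0,0,0,0,0,0,0,0,0,0]'

```text
time: 5.6
tool_pos: [0.4763, 0.0322, 0.2839]
tool_rot: [3.141, -0.0, 0.214]
contact_force: [-0.6, 0.6, -0.5]
opening: 0.021
grip_force: 8.0
```

Run:
```python
from h import *
s=read_camera("side"); save(s,"s1.png",(190,130,350,280),4)
```

```text
(no output)
```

View pics/s1.png

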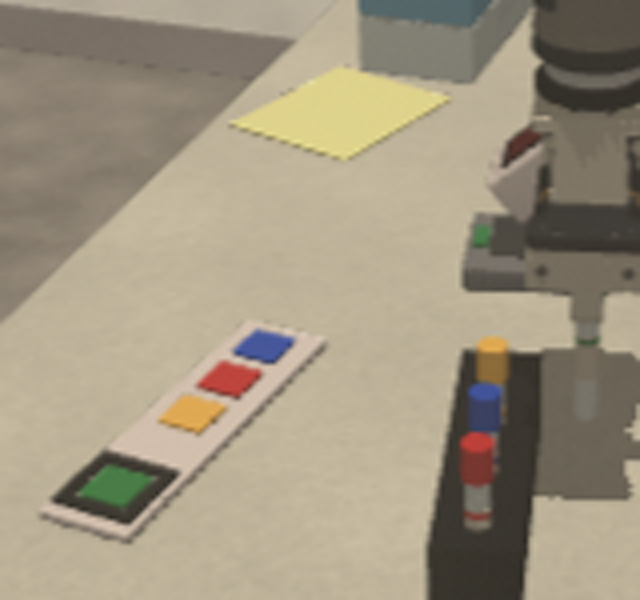

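The green tube hangs free and vertical at crop (587,370), on the near side of the rack. I'll now push its lower body against the rack edge so it pivots in a light grip.

arm_command --pt "5.9 1.3 0" --pt "5.9 1.3 0" --pt "5.9 1.3 0" --pt "4.9 1 0" --pt "4.9 1 0" --pt "4.9 1 0" --pt "4.9 1.1 0" --pt "4.9 1.1 0" --pt "4.9 1.1 0" --pt "4.9 1.1 0" --pt "4.9 1.1 0" --pt "4.9 1.1 0" --pt "4 0.9 0" --pt "2 0.4 0" --pt "0 0 0" --pt "0 0 0" --spin '[0,0,0,0,0,0,0,0,0,0,0,0,0,0,0,0]' --squeeze 5

```text
time: 7.25
tool_pos: [0.5439, 0.047, 0.2838]
tool_rot: [3.141, -0.0, 0.214]
contact_force: [0.2, -0.0, 0.8]
opening: 0.0208
grip_force: 5.0
```

Run:
```python
from h import *
s=read_camera("side"); save(s,"s2.png",(270,160,370,260),6)
import pickle; pickle.dump(s,open("s2.pkl","wb"))
```

```text
(no output)
```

View pics/s2.png

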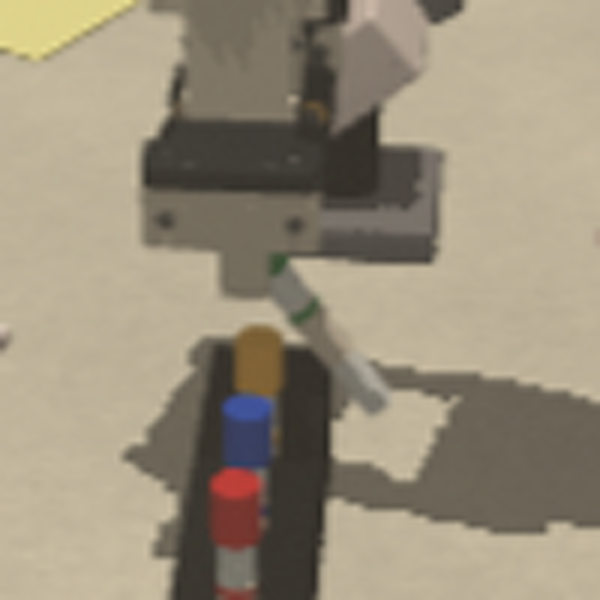

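The tube has pivoted: its axis runs from crop (304,307) to the base at (372,400), and the other tubes are undisturbed. Next I'll measure the tilt.

```bash
cat >> h.py <<'E'
def tilt(c,uv):
    """points on vertical plane through the tool axis, normal = closing axis; returns (along rack x, z)"""
    s=observe(); y=s["tool_rot"][2]; n=np.array([-np.sin(y),np.cos(y),0]); x=np.array([np.cos(y),np.sin(y),0])
    g=np.array(s["tool_pos"]); o,d=ray(c,uv); P=o+d*(((g-o)@n)/(d@n))[:,None]
    return P,np.c_[(P-g)@x,P[:,2]]
E
python3 - <<'E'
from h import *
import pickle
c=pickle.load(open("s2.pkl","rb"))
P,q=tilt(c,[(270+a/6,160+b/6) for a,b in((304,307),(338,354),(370,399))])
print(P,q); d=q[0]-q[2]; print(np.degrees(np.arctan2(d[0],d[1])),np.linalg.norm(d))
# automatic: tube pixels by depth near that plane, below fingers
v,u=np.mgrid[225:232,310:338] if 0 else np.mgrid[205:230,305:345]
uv=np.c_[u.ravel(),v.ravel()]; X=dep(c,uv,0); s=observe(); y=s["tool_rot"][2]
g=np.array(s["tool_pos"]); n=np.array([-np.sin(y),np.cos(y),0]); x=np.array([np.cos(y),np.sin(y),0])
e=(X-g)@n; m=(abs(e)<.014)&(X[:,2]>.03)&(X[:,2]<.105)&((X-g)@x<.005); Q=np.c_[(X[m]-g)@x,X[m,2]]
ce=Q.mean(0); w=np.linalg.svd(Q-ce)[2][0]; w*=np.sign(w[1]); print(m.sum(),ce,np.degrees(np.arctan2(w[0],w[1])))
E
```

```text
[[0.51926413 0.0416239  0.09324957]
 [0.50378576 0.03826693 0.06880164]
 [0.48895985 0.03505147 0.04497537]] [[-0.02515536  0.09324957]
 [-0.04099357  0.06880164]
 [-0.05616416  0.04497537]]
32.71454692691487 0.05737547377384719
186 [-0.03495954  0.07218778] 33.81326068638815
```

arm_command --pt "3.9 0.8 0" --pt "3.9 0.9 0" --pt "3.9 0.8 0" --pt "0 0 0" --pt "0 0 0" --spin '[0,0,0,0,0]'

```text
time: 7.8
tool_pos: [0.5557, 0.0495, 0.2838]
tool_rot: [3.141, -0.0, 0.214]
contact_force: [-0.4, -0.0, 0.0]
opening: 0.0209
grip_force: 5.0
```

```bash
cat >> h.py <<'E'
def axis(c,zlo,zhi,xlo=-.1,xhi=.02,wd=.014):
    """tube axis (side view depth), below the fingers: centre line in (rack x rel. tool, z), tilt deg, mean offset along closing axis"""
    s=observe(); y=s["tool_rot"][2]; g=np.array(s["tool_pos"])
    n=np.array([-np.sin(y),np.cos(y),0]); x=np.array([np.cos(y),np.sin(y),0])
    v,u=np.nonzero(c["depth"]>0); X=dep(c,np.c_[u,v],0); e=(X-g)@n; r=(X-g)@x
    m=(abs(e)<wd)&(X[:,2]>zlo)&(X[:,2]<zhi)&(r>xlo)&(r<xhi); Q=np.c_[r[m],X[m,2]]
    ce=Q.mean(0); w=np.linalg.svd(Q-ce)[2][0]; w*=np.sign(w[1])
    return m.sum(),ce,np.degrees(np.arctan2(w[0],w[1])),e[m].mean(),Q,np.c_[u,v][m]
E
python3 - <<'E'
from h import *
c=read_camera("side"); save(c,"s3.png",(270,160,370,260),6)
print(axis(c,.03,.105)[:4])
E
```

```text
(np.int64(213), array([-0.03838137,  0.07340071]), np.float64(68.74383261001024), np.float64(0.004039391736757871))
```

View pics/s3.png

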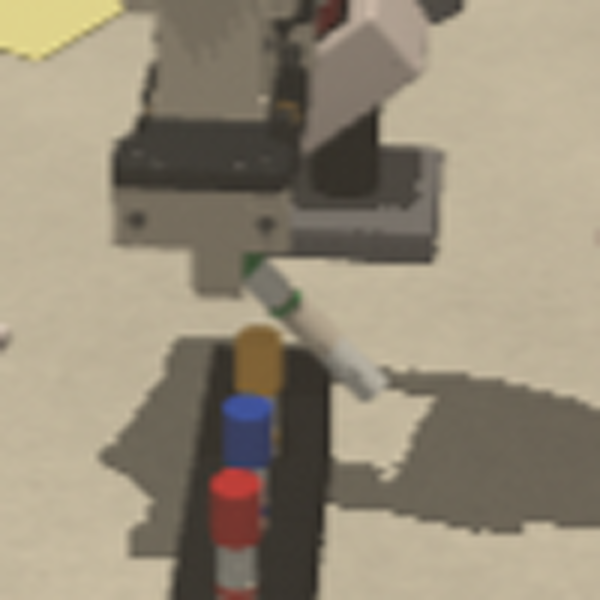

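The tube axis now runs from crop (284,302) to the base at (372,385). I'll compute the tilt from these two points and from depth, with the rack excluded.

Run:
```python
from h import *
c=read_camera("side")
P,q=tilt(c,[(270+a/6,160+b/6) for a,b in((284,302),(328,344),(372,385))])
d=q[0]-q[2]; print(q,np.degrees(np.arctan2(d[0],d[1])))
n,ce,t,e,Q,uv=axis(c,.03,.11)
for k in range(4):
    w=np.array([np.sin(np.radians(t if k else 40)),np.cos(np.radians(t if k else 40))])
    if k==0: ce=q[1]
    r=(Q-ce)@np.array([w[1],-w[0]]); M=Q[(abs(r)<.011)&(Q[:,1]>.047)]
    ce=M.mean(0); w=np.linalg.svd(M-ce)[2][0]; w*=np.sign(w[1]); t=np.degrees(np.arctan2(*w)); print(len(M),ce,t)
```

```text
[[-0.02797741  0.09545833]
 [-0.04829945  0.07396563]
 [-0.06891588  0.0526984 ]] 43.753313109397816
164 [-0.04294446  0.081595  ] 43.53736486489652
162 [-0.04294781  0.08180801] 43.76205845058473
162 [-0.04294781  0.08180801] 43.76205845058473
162 [-0.04294781  0.08180801] 43.76205845058473
```

arm_command --pt "0 0 5" --pt "0 0 10" --pt "0 0 15" --pt "0 0 20" --pt "0 0 20" --pt "0 0 15" --pt "0 0 10" --pt "0 0 5" --pt "0 0 0" --pt "0 0 0" --spin '[0,0,0,0,0,0,0,0,0,0]' --squeeze 12

```text
time: 8.9
tool_pos: [0.5554, 0.0495, 0.3831]
tool_rot: [-3.141, 0.001, 0.214]
contact_force: [-0.4, 0.6, 0.1]
opening: 0.0205
grip_force: 12.0
```

Run:
```python
from h import *
c=read_camera("side"); z=observe()["tool_pos"][2]
n,ce,t,e,Q,uv=axis(c,.125,z-.178)
print(n,ce,t,e); u0,v0=uv.min(0);u1,v1=uv.max(0);print(u0,v0,u1,v1)
save(c,"s4.png",(u0-20,v0-25,u0+60,v0+50),8)
import pickle; pickle.dump((c,u0-20,v0-25,uv),open("s4.pkl","wb"))
```

```text
151 [-0.0438093   0.18038465] 45.44258596857411 0.006125655551122973
303 174 334 195
```

View pics/s4.png

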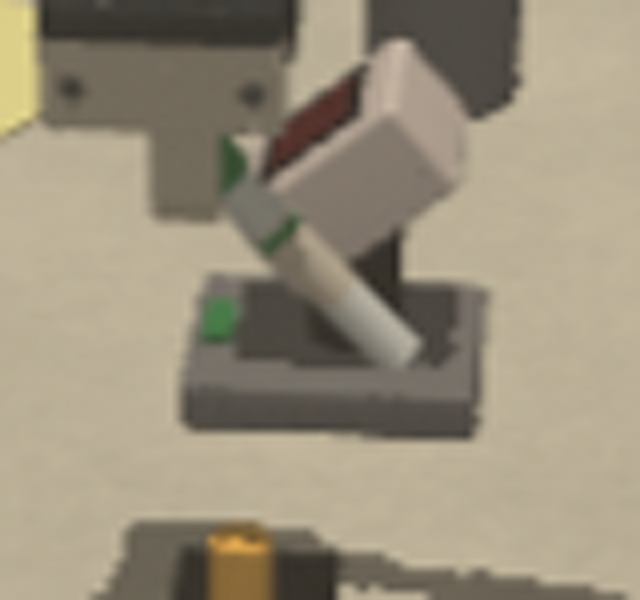

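The whole tube is in the air: ring at crop (279,232), base centre at (402,352). I'll measure the tilt precisely from its silhouette.

Run:
```python
from h import *
import pickle
c,u0,v0,uv=pickle.load(open("s4.pkl","rb"))
def ang(a,b):
    P,q=tilt(c,[a,b]); d=q[0]-q[1]; return np.degrees(np.arctan2(*d)),q,np.linalg.norm(d)
cr=lambda x,y:(u0+x/8-.5+.06,v0+y/8-.5+.06)
print("hand",ang(cr(279,232),cr(402,352)))
l=cv2.fitLine(uv.astype(np.float32),cv2.DIST_HUBER,0,.01,.01).ravel()
print("mask",ang(l[2:]-8*l[:2],l[2:]+8*l[:2])[0])
# edges by gradient across the axis
g=cv2.GaussianBlur(c["img"],(0,0),.7).astype(np.float32).sum(2)/3
a,b=np.array(cr(300,252)),np.array(cr(385,335)); d=(b-a)/np.linalg.norm(b-a); nn=np.array([-d[1],d[0]])
L=[[],[]]
for t in np.linspace(0,np.linalg.norm(b-a),25):
    k=np.arange(-6,6.01,.1); pts=(a+d*t+nn*k[:,None]).astype(np.float32)
    f=np.abs(np.gradient(cv2.remap(g,pts[:,0].reshape(1,-1),pts[:,1].reshape(1,-1),cv2.INTER_CUBIC).ravel()))
    for i,s in enumerate((k<-1.5,k>1.5)): L[i].append(pts[s][f[s].argmax()])
for e in L:
    e=np.array(e); l=cv2.fitLine(e,cv2.DIST_HUBER,0,.01,.01).ravel(); print("edge",ang(l[2:]-8*l[:2]*np.sign(l[1]),l[2:]+8*l[:2]*np.sign(l[1]))[0])
```

```text
hand (np.float64(43.76110946476658), array([[-0.02773863,  0.19579592],
       [-0.06901631,  0.15269343]]), np.float64(0.05967975195533431))
mask 45.14475153531923
edge 43.870882224197054
edge 50.604008835536135
```

arm_command --pt "8 2 0" --pt "16 3 0" --pt "20 4 0" --pt "20 4 0" --pt "16 4 0" --pt "8 2 0" --pt "0 0 -8" --pt "0 0 -16" --pt "0 0 -20" --pt "0 0 -20" --pt "0 0 -20" --pt "0 0 -14" --pt "0 0 -6" --pt "0 0 0" --pt "0 0 0" --spin '[0,0,0,0,0,0,0,0,0,0,0,0,0,0,0]'

```text
time: 10.45
tool_pos: [0.6437, 0.0685, 0.2806]
tool_rot: [3.141, -0.001, 0.214]
contact_force: [1.0, -1.2, 0.3]
opening: 0.0208
grip_force: 12.0
```

arm_command --pt "-2 -0.4 0" --pt "-3 -0.7 0" --pt "-3 -0.6 0" --pt "-2 -0.5 0" --pt "-2 -0.4 0" --pt "-1.3 -0.3 0" --pt "0 0 0" --pt "0 0 0" --spin '[0,0,0,0,0,0,0,0]' --squeeze 6

```text
time: 11.25
tool_pos: [0.6303, 0.0655, 0.2797]
tool_rot: [3.141, -0.0, 0.214]
contact_force: [1.1, -0.1, 1.0]
opening: 0.0207
grip_force: 6.0
```

arm_command --pt "4 0.8 0" --pt "6 1.3 0" --pt "6 1.3 5" --pt "0 0 15" --pt "0 0 20" --pt "0 0 25" --pt "0 0 20" --pt "0 0 15" --pt "0 0 5" --pt "0 0 0" --pt "0 0 0" --spin '[0,0,0,0,0,0,0,0,0,0,0]' --squeeze 12

```text
time: 12.35
tool_pos: [0.6462, 0.069, 0.3837]
tool_rot: [-3.141, 0.002, 0.214]
contact_force: [1.0, -0.6, -0.6]
opening: 0.0207
grip_force: 12.0
```

Run:
```python
from h import *
import pickle
c=read_camera("side"); s=observe(); z=s["tool_pos"][2]
n,ce,t,e,Q,uv=axis(c,.125,z-.178)
print(n,ce,t,e); u0,v0=uv.min(0)
save(c,"s5.png",(u0-25,v0-25,u0+55,v0+50),8); print(u0-25,v0-25)
pickle.dump((c,u0-25,v0-25,uv),open("s5.pkl","wb"))
```

```text
162 [-0.04111352  0.17814283] 40.38371430631243 0.005137752067266864
250 148
```

View pics/s5.png

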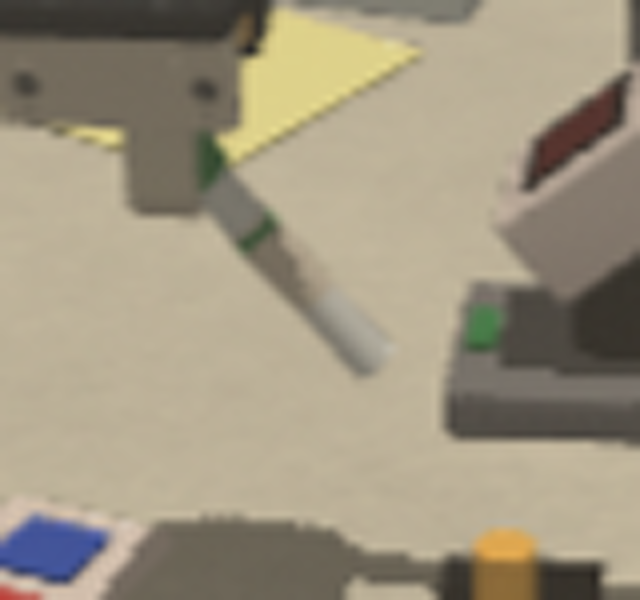

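The tube hangs free: ring at crop (257,230), base centre at (375,362), tilt close to 40°. Next I'll compute the exact angle and the final shift.

Run:
```python
from h import *
import pickle
np.set_printoptions(precision=4,suppress=True)
c,u0,v0,uv=pickle.load(open("s5.pkl","rb"))
cr=lambda x,y:(u0+x/8-.44,v0+y/8-.44)
def ang(a,b):
    P,q=tilt(c,[a,b]); d=q[0]-q[1]; return np.degrees(np.arctan2(*d)),q,P[1]
r=ang(cr(257,230),cr(375,362)); print("hand",*r)
g=cv2.GaussianBlur(c["img"],(0,0),.7).astype(np.float32).sum(2)/3
a,b=np.array(cr(275,250)),np.array(cr(365,350)); d=(b-a)/np.linalg.norm(b-a); nn=np.array([-d[1],d[0]])
L=[[],[]]
for t in np.linspace(0,np.linalg.norm(b-a),25):
    k=np.arange(-4.5,4.51,.1); pts=(a+d*t+nn*k[:,None]).astype(np.float32)
    f=np.abs(np.gradient(cv2.remap(g,pts[:,0].reshape(1,-1),pts[:,1].reshape(1,-1),cv2.INTER_CUBIC).ravel()))
    for i,s in enumerate((k<-1.5,k>1.5)): L[i].append(pts[s][f[s].argmax()])
for e in L:
    e=np.array(e); l=cv2.fitLine(e,cv2.DIST_HUBER,0,.01,.01).ravel(); l[:2]*=np.sign(l[1]); print("edge",ang(l[2:]-6*l[:2],l[2:]+6*l[:2])[0])
s=observe(); tcp=np.array(s["tool_pos"]); y=s["tool_rot"][2]
C=pickle.load(open("c0.pkl","rb"));T,S=C["top"],C["side"]
W1=plane(T,[(235+658/4.4-.4,110+291/4.4-.4)],.115)[0]; W2=plane(S,[(190+527/4-.4,145+80/4-.4)],.115)[0]; print("win",W1,W2)
# window azimuth from red pixels in the top view
hsv=cv2.cvtColor(T["img"],cv2.COLOR_RGB2HSV); i=T["img"].astype(int)
m=((i.sum(2)<170)).astype(np.uint8); m[:,:373]=0;m[:,395:]=0;m[:168]=0;m[186:]=0
v,u=np.nonzero(m); (cc,sz,an)=cv2.minAreaRect(np.c_[u,v].astype(np.float32)); print("winrect",cc,sz,an,plane(T,[cc],.115))
for az in (12.2,):
    th=np.radians(40);A=np.radians(az); n=np.array([np.sin(th)*np.cos(A),np.sin(th)*np.sin(A),np.cos(th)])
    x=np.array([np.cos(y),np.sin(y),0]); base=r[2]; nom=tcp-[0,0,.159]-.1*(np.sin(th)*x+[0,0,np.cos(th)])
    print("base img",base,"base kinematic",nom); print("want base",(W1)+.04*n,"shift",(W1+.04*n-base)*1e3)
```

```text
hand 38.54672252586124 [[-0.026   0.1955]
 [-0.0642  0.1475]] [0.5834 0.0554 0.1475]
edge 47.21738465778486
edge 38.871668436001556
win [ 0.588  -0.2055  0.115 ] [ 0.5873 -0.2005  0.115 ]
winrect (383.65997314453125, 175.88002014160156) (10.73312759399414, 16.010250091552734) 79.69515228271484 [[ 0.5876 -0.204   0.115 ]]
base img [0.5834 0.0554 0.1475] base kinematic [0.5834 0.0554 0.1479]
want base [ 0.6132 -0.2001  0.1456] shift [  29.7654 -255.4952   -1.8776]
```

arm_command --pt "0 0 8" --pt "0 0 14" --pt "0 0 16" --pt "0 0 14" --pt "0 0 8" --pt "2 -10 0" --pt "4 -20 0" --pt "6 -28 0" --pt "6 -28 0" --pt "6 -28 0" --pt "6 -28 0" --pt "6 -28 0" --pt "5 -28 0" --pt "4 -24 0" --pt "2 -16 0" --pt "1 -9 0" --pt "0 -3 0" --pt "0 0 0" --pt "0 0 0" --spin '[0,0,0,0,0,0,0,0,0,0,0,0,0,0,0,0,0,0,0]' --squeeze 20

```text
time: 14.3
tool_pos: [0.6943, -0.18, 0.445]
tool_rot: [-3.141, -0.0, 0.215]
contact_force: [1.4, -0.6, -0.6]
opening: 0.0204
grip_force: 20.0
```

arm_command --pt "-2 -0.5 -4" --pt "-3 -0.7 -9" --pt "-3 -0.7 -12" --pt "-3 -0.7 -12" --pt "-3 -0.7 -10" --pt "-3 -0.7 -8" --pt "-1.5 -0.4 -5" --pt "0 0 -2" --pt "0 0 0" --pt "0 0 0" --spin '[0,0,0,0,0,0,0,0,0,0]'

```text
time: 15.3
tool_pos: [0.6759, -0.1854, 0.3833]
tool_rot: [3.141, -0.001, 0.214]
contact_force: [0.1, 0.3, -0.8]
opening: 0.0204
grip_force: 20.0
```

Run:
```python
from h import *
import pickle
c=read_camera("side"); t=read_camera("top"); s=observe(); z=s["tool_pos"][2]; print(s["tool_pos"],s["tool_rot"])
pickle.dump((c,t),open("s6.pkl","wb"))
print(axis(c,.14,z-.178)[:4])
a=c["img"][125:215,270:350][:,:,::-1]; b=t["img"][135:225,345:425][:,:,::-1]
cv2.imwrite("pics/s6.png",cv2.resize(np.hstack([a,b]),None,fx=5,fy=5,interpolation=cv2.INTER_CUBIC))
```

```text
[ 0.6758633  -0.18542164  0.38321264] [ 3.14102750e+00 -7.39699158e-04  2.13672581e-01]
(np.int64(118), array([-0.03962365,  0.17745953]), np.float64(42.84466232664694), np.float64(0.0053940216901709045))
```

View pics/s6.png

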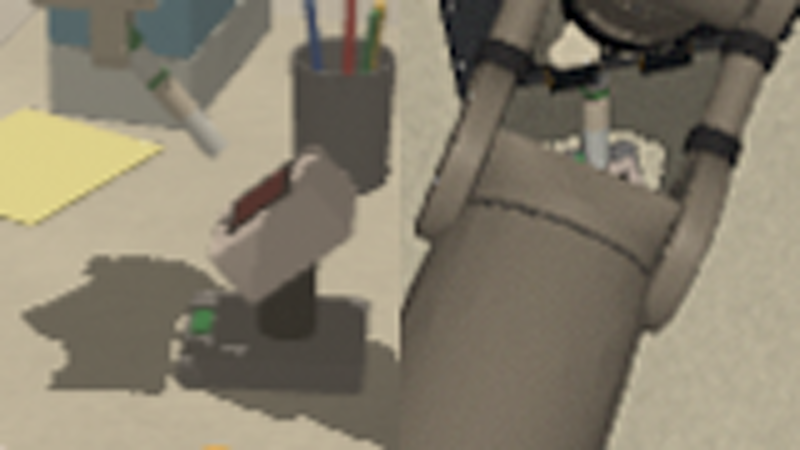

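Side half: the tube points at the window, base at (213,147), window centre at (264,194). Top half: tube base at about (596,163), just above the hidden window. Nothing is touching. I'll check the numbers against both views.

Run:
```python
from h import *
import pickle
np.set_printoptions(precision=4,suppress=True)
c,t=pickle.load(open("s6.pkl","rb"))
cs=lambda x,y:(270+x/5-.4,125+y/5-.4); ct=lambda x,y:(345+(x-400)/5-.4,135+y/5-.4)
P,q=tilt(c,[cs(159,79),cs(213,147),cs(264,194)]); print(P,q)
d=q[0]-q[1]; print("tilt",np.degrees(np.arctan2(*d)))
n=np.array([np.sin(np.radians(40)),np.cos(np.radians(40))]); w=q[1]-q[2]; print("dist",w@n,"off",w@np.array([n[1],-n[0]]))
print("tri base",*tri(t,ct(596,163),c,cs(213,147)),"top at z",plane(t,[ct(596,163)],.1456))
# predicted tube axis in top
s=observe(); y=s["tool_rot"][2]; x=np.array([np.cos(y),np.sin(y),0]); g=np.array(s["tool_pos"])-[0,0,.159]
a=.643*x+[0,0,.766]; X=np.array([g-.1*a,g-.04*a]); M=np.linalg.inv(t["world_from_camera"]); p=X@M[:3,:3].T+M[:3,3]
u=t["cx"]+t["fx"]*p[:,0]/-p[:,2]; v=t["cy"]+t["fy"]*-p[:,1]/-p[:,2]; print("pred top crop",(u-345)*5+402,(v-135)*5+2, X)
```

```text
[[ 0.6499 -0.1911  0.1938]
 [ 0.6169 -0.1982  0.1489]
 [ 0.5851 -0.2051  0.1175]] [[-0.0266  0.1938]
 [-0.0603  0.1489]
 [-0.0929  0.1175]]
tilt 36.860710872774206
dist 0.0450425392823596 off 0.004741275725480746
tri base [ 0.6141 -0.1988  0.1487] 0.005852327856596731 top at z [[ 0.6116 -0.1999  0.1456]]
pred top crop [595.1599 592.8014] [160.3301  88.75  ] [[ 0.613  -0.1991  0.1476]
 [ 0.6507 -0.1909  0.1936]]
```

```bash
cat > fit.py <<'E'
from h import *
from scipy.optimize import least_squares
np.set_printoptions(precision=4,suppress=True)
s=observe(); y=s["tool_rot"][2]; g=np.array(s["tool_pos"])-[0,0,.159]
B=np.array([[np.cos(y),np.sin(y),0],[-np.sin(y),np.cos(y),0],[0,0,1]])
for cam in ("side","top","side"):
    c=read_camera(cam); v,u=np.nonzero(c["depth"]>0); X=(dep(c,np.c_[u,v],0)-g)@B.T
    def ax(p): a=np.array([np.sin(p[0]),np.sin(p[1]),np.cos(p[0])]); return a/np.linalg.norm(a),np.array([p[2],p[3],0])
    p=np.array([np.radians(40),0,0,0])
    for _ in range(4):
        a,o=ax(p); t=(X-o)@a; r=np.linalg.norm(X-o-t[:,None]*a,axis=1)
        m=(t>-.098)&(t<-.03)&(r<.013)
        f=lambda p:np.linalg.norm(np.cross(X[m]-ax(p)[1],ax(p)[0]),axis=1)-.008
        p=least_squares(f,p,loss="soft_l1",f_scale=.001).x
    a,o=ax(p); t=(X-o)@a; r=np.linalg.norm(X-o-t[:,None]*a,axis=1); e=t[(r<.009)&(t<-.03)&(t>-.12)]
    b=o-.1*a
    print(cam,m.sum(),"tilt",np.degrees(p[0]),"side",np.degrees(p[1]),"off",o,"rms",np.std(f(p)),"end",np.percentile(e,[0,3]),"base@100",b@B+g)
E
python3 fit.py
```

```text
side 107 tilt 39.55573604433596 side -0.07347840714188152 off [-0.0001  0.0002  0.    ] rms 0.0022186168369764604 end [-0.0997 -0.0953] base@100 [ 0.6134 -0.1986  0.1471]
top 78 tilt 38.359253212433046 side 1.558506424588739 off [-0.0026 -0.0001  0.    ] rms 0.001548283964503168 end [-0.0995 -0.0957] base@100 [ 0.6133 -0.2019  0.1458]
side 108 tilt 39.04361471845082 side 0.3666527067704364 off [0.0001 0.0004 0.    ] rms 0.00198064591920997 end [-0.0986 -0.0958] base@100 [ 0.6145 -0.1989  0.1465]
```

The cylinder fits from both cameras agree: tilt 39 ± 1°, length consistent, base within about 1–2 mm of the target. The grip is steady at 20 N, so I'm handing in.

```bash
python3 -c "
from cell import *
print(hand_in())"
```

```text
the job is handed in; nothing more can be done
None
```

I handed in with the green tube held steady at a 20 N grip, its base facing the reader window at about 40 mm; measured tilt was about 39° against the window's 40°, base within 1–2 mm of target. The hand-in gave no verdict.

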